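# Park the pouch cutter's head against the green stop

## Robot

A 7-joint arm with a two-finger parallel gripper is mounted at the origin on the work surface; the furniture and walls round the work are solid. World frame = base frame: x ahead of the robot, y to its left, z up, the work surface at z = 0. Lengths are in m, angles in rad, forces in N, time in s.
With the tool pointing down it reaches from about 0.4 to 0.9 m from the base axis. Payload 5.5 kg.
Tool frame: the origin (TCP) lies between the finger pads; the fingertips stand 25 mm ahead of it and the grasp point (between the pads) lies 6 mm ahead of it; z points along the fingers, y is the line along which they close (so a half turn about z gives the same grasp; the last joint's range is limited). The gripper opens to 92 mm and grips with 3 to 60 N. Pads are 19 mm wide; open, the fingers measure 130 mm over their backs; the gripper's body (75 mm by 190 mm) begins 47 mm behind the grasp point.
Start: joints at [1.538, 0.501, -0.427, 1.55, 0.221, 1.138, -0.21], TCP at [0.19, -0.622, 0.252] pointing down, gripper open.
Joint ranges: [-2.88, 2.88], [-0.31, 2.03], [-1.54, 1.56], [0.2, 2.42], [-1.41, 4.55], [0.19, 2.02], [-2.57, 2.57]. Speed limits (rad/s): [2.57, 2.57, 3.14, 3.14, 3.14, 3.14, 3.14].

## Interface

Orientations are given as [roll, pitch, yaw] about the fixed x, y, z axes, in that order (R = Rz(yaw) Ry(pitch) Rx(roll)).
In Python, from workcell import robot gives the robot as it stands. Calls block until the motion is done:
- robot.reach(position, orientation): joint-space move of the TCP to a pose.
- robot.move_l(position, frame=None, speed=0.15, f_stop=None): straight line of the TCP; frame=None keeps the orientation; speed is the mean speed in m/s. With f_stop (N) it stops when the force on the tool has changed by that much, and returns True; else False.
- robot.move_j(angles): joint-space move.
- robot.ungrasp() and robot.close(squeeze=None): open the fingers fully, or close them until they stop; squeeze is the grip in N (None keeps the last).
- robot.pause(seconds).
- robot.ik(position, orientation): joint angles nearest the present ones, or None.
- robot.state(): the state.
- robot.camera(name): name is "scene" or "top" or "wrist"; returns a dict with "pixels" (420x560x3 uint8, red, green, blue), "camera_matrix" (3x3 intrinsics, pixels), "extrinsics" (4x4, takes a point from world to camera coordinates). Camera axes: x right, y up, looking along -z (the intrinsics and any distortion apply to the point x, -y, -z); pixel columns grow to the right and rows downward; lengths in m; the calibration is good to about 2 mm. The wrist camera is an equidistant fisheye: a pixel r from the principal point sees the ray r / f radians off the axis. A picture is of the moment at which its call begins. There is no depth.
A pose or a line that the arm cannot do raises robot.Unreachable and nothing moves.
- robot.close_job(): hands the job in; it is judged then, once.
The state is a dict: "time_s": time; "qpos": joint angles; "dq": joint speeds; "joint_efforts": joint torques, N m; "position": TCP position; "orientation": TCP orientation; "contact_force": force on the tool from outside, world axes, zero at the start; "wrist_torque": the same for the moment, N m; "opening": finger opening in m; "gripper_force": force on a finger pad.
Only numpy, scipy, OpenCV 4.12 (cv2) and the standard library are available. Lean on these libraries where they do the work, as an engineer would, in place of code of your own. Each camera call takes 0.05 s, during which the arm holds its last target. There are 200 camera calls.

## Task

Park the white head of the pouch-roll cutter: with the fingertips, press the orange locking button on top of it fully down, keep it down all the way while you push the head along its rail until it stands against the green end stop, and only then let the button spring up and move clear. Press and push only from inside the button's well: do not take hold of the head or touch the black band round its outside, and do not disturb the things lying about.

Things in the scene. Friction and masses are not known exactly. Their poses are not given: they have to be found in the camera images.
- rail: fixed cutter base (135 x 390 mm, white) with an aluminium rail running along this body's y axis; origin on the work surface under the middle of the rail, z up. It stands at a different place and yaw each time. The rail's top is 32 mm above the origin.
- head_centre (a point): middle of the top rim of the white cutter head, 82 mm above the work surface; axes as the rail's. The head, 96 mm across the rail and 112 mm along it, is captive and slides along the rail only: 1 to 2 N moves it slowly while the button is down; with the button up a spring brake holds it wherever it stands, against more than 25 N.
- button_top (a point): centre of the orange button's top face (level, 60 mm across the rail, 54 mm along it, 70 mm above the work surface at rest); moves with button and head. It lies in a well open above, 66 mm across the rail, 60 mm along it; the walls rise 12 mm above the button at rest, 22 mm above it pressed. Push the head by the well's end walls (20 mm thick).
- lock_button (a joint): how far the orange button is pressed down, m: 0 up (brake on), 0.010 fully down. Spring: about 6 N to start it and 9 N at the bottom; it springs up and locks when let go. Keep it more than 0.005 down while sliding.
- head_band: black ribbed rubber band round the outside of the head's four sides, 50 to 74 mm above the work surface; not to be touched. Origin under the head's middle.
- green_stop: green end stop fixed on the rail, 64 mm across the rail, 24 mm along it, 32 mm high plus a dark screw head; the target. Origin at the middle of its underside, on the rail's top (32 mm above the work surface). It is at the one or the other end of the rail. The head stands against it when head centre and this origin are 68 mm apart horizontally.
- grey_stop: the same in grey at the other end of the rail; not the target.
- timer: small white minute timer with a black knob, 62x62x44 mm; loose, to be left alone. Origin at the middle of its underside.
- marker: white marker pen with a blue cap, 18x130x19 mm, lying; loose, to be left alone. Origin at the middle of its underside.
- gallipot: small steel bowl, 79 mm across, 40 mm high; loose, to be left alone. Origin at the middle of its underside.
- haemostat: steel haemostat clamp lying flat, 56x140x7 mm; loose, to be left alone. Origin at the middle of its underside.
- dressing_scissors: steel scissors lying flat, 56x150x6 mm; loose, to be left alone. Origin at the middle of its underside.

How it is judged:
By the outcome, as a careful person would: the job done as asked, in the order asked, and still so for the second after the job is handed in, with the robot touching nothing.
It also fails if it takes over 35 s, if anything falls off the work surface, if the arm or the gripper's body presses on something with over 40 N, if the wrist force passes 120 N, or if a joint passes its speed limit or range.

## Working session

There is one attempt and no reset: what is moved stays moved. The work goes in short steps, each a Python script; the robot and the scene stay as the last script left them, time stands still between calls to the robot, and variables do not carry over. Pictures are saved under pics/ and viewed, at most 10 in all, crops included, and the job is handed in when it is done.

```bash
mkdir -p pics; ls; python3 - <<'E'
from workcell import robot
import cv2
for n in("top","scene"):
    c=robot.camera(n); cv2.imwrite(f"pics/{n}0.png",c["pixels"][...,::-1])
    print(n,c["camera_matrix"],c["extrinsics"], [k for k in c])
s=robot.state();print(s["time_s"],s["position"],s["orientation"],s["opening"])
E
```

```text
pics
top [[534.89482668   0.         275.74852483]
 [  0.         534.89482668 207.08032029]
 [  0.           0.           1.        ]] [[-0.02277547 -0.99972742  0.00513441 -0.02833427]
 [ 0.99711354 -0.02234325  0.07256286 -0.53089736]
 [-0.07242836  0.00677224  0.99735063 -1.35613165]
 [ 0.          0.          0.          1.        ]] ['pixels', 'camera_matrix', 'extrinsics']
scene [[408.43079746   0.         280.82921238]
 [  0.         408.43079746 209.26655215]
 [  0.           0.           1.        ]] [[ 0.57918189 -0.81474098 -0.02730331 -0.3693459 ]
 [ 0.37867821  0.23923228  0.89407535 -0.27859579]
 [-0.72190799 -0.52817142  0.44708366 -0.50584558]
 [ 0.          0.          0.          1.        ]] ['pixels', 'camera_matrix', 'extrinsics']
0.1 [ 0.18925414 -0.6212203   0.25079217] [-3.13984914e+00 -5.78939565e-05  2.95851505e-01] 0.09174979612035178
```

View pics/top0.png

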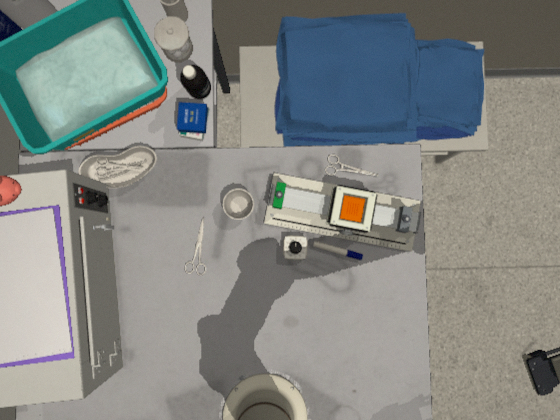

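View pics/scene0.png

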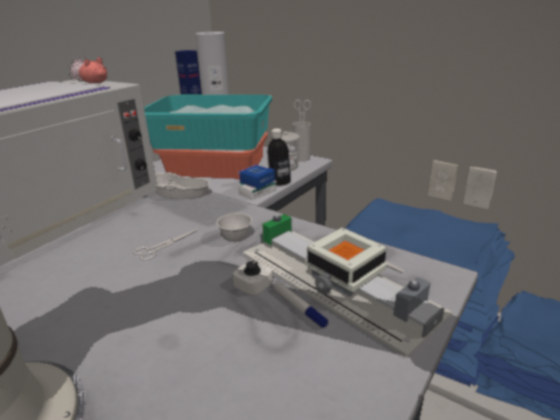

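```bash
cat > h.py <<'E'
import numpy as np, cv2
def ray(c,uv,z):
    K,T=c["camera_matrix"],c["extrinsics"]; R,t=T[:3,:3],T[:3,3]
    d=R.T@(np.linalg.inv(K)@[uv[0],uv[1],1]*np.array([1,-1,-1])); o=-R.T@t
    return o+d*(z-o[2])/d[2]
def blob(img,lo,hi,box=None):
    m=cv2.inRange(cv2.cvtColor(img,cv2.COLOR_RGB2HSV),lo,hi)
    if box: k=np.zeros_like(m); x0,y0,x1,y1=box; k[y0:y1,x0:x1]=255; m&=k
    return max(cv2.findContours(m,cv2.RETR_EXTERNAL,cv2.CHAIN_APPROX_NONE)[0],key=cv2.contourArea)
E
python3 - <<'E'
from workcell import robot
from h import *
c=robot.camera("top");im=c["pixels"]
o=blob(im,(5,150,120),(20,255,255),(320,170,400,250)); g=blob(im,(45,80,40),(85,255,255),(255,165,300,225))
w=blob(im,(0,0,190),(60,50,255),(320,170,400,250))
for n,k,z in(("orange",o,.07),("green",g,.064),("rim",w,.082)):
    r=cv2.minAreaRect(k); P=[ray(c,p,z) for p in cv2.boxPoints(r)]
    print(n,r,cv2.contourArea(k)); print(np.round(np.mean(P,0),4),[np.round(np.linalg.norm(P[i]-P[i-1]),4) for i in range(4)],np.degrees([np.arctan2(*(P[i]-P[i-1])[1::-1]) for i in range(4)]).round(1))
    print(np.round(P,3)[:,:2].tolist())
c2=robot.camera("scene");o2=blob(c2["pixels"],(5,150,80),(20,255,255),(300,220,400,300));M=cv2.moments(o2)
print("scene orange",cv2.boundingRect(o2))
for yaw in np.radians(range(-180,180,30)):
    q=robot.ik([.57,-.2,.2],[np.pi,0,yaw]); print(round(np.degrees(yaw)),None if q is None else np.round(q,2))
E
```

```text
orange ((352.1880187988281, 208.21600341796875), (21.734582901000977, 24.1495361328125), 10.30484676361084) 478.5
[ 0.5194 -0.2293  0.07  ] [np.float64(0.0537), np.float64(0.0601), np.float64(0.0539), np.float64(0.0601)] [  78.4  -12.1 -101.6  167.7]
[[0.495, -0.197], [0.554, -0.209], [0.543, -0.262], [0.485, -0.249]]
green ((278.7500305175781, 194.74998474121094), (9.21745777130127, 25.887325286865234), 11.309932708740234) 209.5
[ 0.5576 -0.0482  0.064 ] [np.float64(0.0229), np.float64(0.0648), np.float64(0.023), np.float64(0.0648)] [  77.4  -12.6 -102.6  167.4]
[[0.528, -0.03], [0.592, -0.044], [0.587, -0.066], [0.523, -0.052]]
rim ((352.9320068359375, 208.12399291992188), (39.26535415649414, 37.6553840637207), 10.30484676361084) 1392.5
[ 0.5189 -0.2293  0.082 ] [np.float64(0.0961), np.float64(0.0929), np.float64(0.0966), np.float64(0.0928)] [  78.4  -12.  -101.6  167.7]
[[0.483, -0.172], [0.574, -0.192], [0.555, -0.286], [0.464, -0.267]]
scene orange (331, 242, 32, 17)
-180 [ 1.02  0.67 -1.04  1.71  0.63  1.14  1.37]
-150 [ 1.13  0.85 -1.3   1.7   0.85  1.28  1.74]
-120 [ 1.13  0.85 -1.3   1.7   0.85  1.28  2.26]
-90 [-0.47  0.72  1.13  1.76 -0.71  1.14 -2.26]
-60 [ 0.6   0.47 -0.4   1.72  0.21  0.99 -2.5 ]
-30 [ 0.67  0.49 -0.49  1.72  0.27  1.01 -2.02]
0 [ 0.77  0.52 -0.64  1.71  0.35  1.03 -1.56]
30 [ 0.87  0.56 -0.79  1.71  0.45  1.06 -1.11]
60 [ 0.93  0.6  -0.88  1.71  0.51  1.08 -0.64]
90 [ 0.98  0.64 -0.97  1.71  0.58  1.11 -0.16]
120 [ 1.03  0.68 -1.05  1.71  0.64  1.14  0.31]
150 [ 1.    0.65 -1.    1.71  0.6   1.12  0.87]
```

```bash
python3 - <<'E'
from workcell import robot
from h import *
a=np.radians(78.2);u=np.array([np.cos(a),np.sin(a),0]);b=np.array([.5192,-.2293,0])
robot.close(10)
p=b+.012*u
robot.reach((p+[0,0,.2]).tolist(),[np.pi,0,a])
robot.move_l((p+[0,0,.135]).tolist())
s=robot.state();print(s["time_s"],s["position"],s["orientation"],s["opening"],s["contact_force"],p)
for n in("wrist","top"):
    c=robot.camera(n); cv2.imwrite(f"pics/{n}1.png",c["pixels"][...,::-1])
    print(c["camera_matrix"],c["extrinsics"])
E
```

```text
4.1167 [ 0.52191239 -0.21766225  0.13523953] [ 3.14143254e+00 -4.27551896e-04  1.36446901e+00] 0.0004042472953369823 [ 0.19114026 -0.38136205  0.24893515] [ 0.52165395 -0.21755359  0.        ]
[[325.1922621    0.         277.69699359]
 [  0.         325.1922621  212.00555567]
 [  0.           0.           1.        ]] [[ 9.79034308e-01 -2.03695327e-01 -1.94862412e-04 -5.55769201e-01]
 [ 1.94116735e-01  9.33285138e-01 -3.02154837e-01  1.05006285e-01]
 [ 6.17293906e-02  2.95782125e-01  9.53258840e-01 -2.49098737e-01]
 [ 0.00000000e+00  0.00000000e+00  0.00000000e+00  1.00000000e+00]]
[[534.89482668   0.         275.74852483]
 [  0.         534.89482668 207.08032029]
 [  0.           0.           1.        ]] [[-0.02277547 -0.99972742  0.00513441 -0.02833427]
 [ 0.99711354 -0.02234325  0.07256286 -0.53089736]
 [-0.07242836  0.00677224  0.99735063 -1.35613165]
 [ 0.          0.          0.          1.        ]]
```

View pics/wrist1.png

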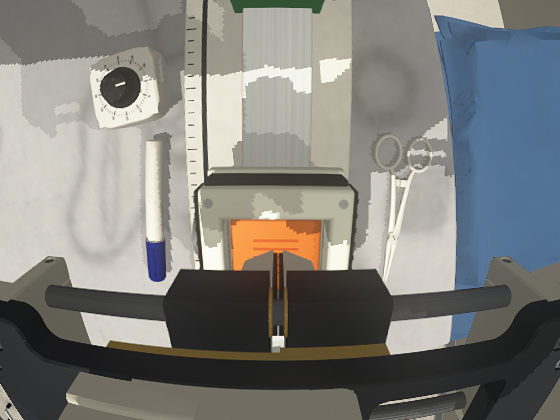

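The wrist view shows the closed fingertips over the orange button (cols 231–322, far well edge at row ~220), square to the rail, with the green stop ahead (row ~5). Nothing else is close, so I'll press now.

```bash
python3 - <<'E'
from workcell import robot
from h import *
c=robot.camera("wrist");K,T=c["camera_matrix"],c["extrinsics"];R=T[:3,:3];o=-R.T@T[:3,3]
for uv,z in(((222,219),.082),((328,219),.082)):
    v=(np.array(uv)-K[:2,2])/K[0,0];th=np.linalg.norm(v);w=v/th*np.sin(th);d=R.T@[w[0],-w[1],-np.cos(th)]
    print("well corner",o+d*(z-o[2])/d[2])
p=np.array(robot.state()["position"])
f0=np.array(robot.state()["contact_force"])
for z in(.097,.090,.085,.0835):
    hit=robot.move_l([p[0],p[1],z],speed=.04,f_stop=25)
    s=robot.state();print(z,hit,s["time_s"],s["position"].round(4),np.array(s["contact_force"])-f0)
E
```

```text
well corner [ 0.49316195 -0.19343767  0.082     ]
well corner [ 0.55709974 -0.20675742  0.082     ]
0.097 False 5.3667 [ 0.5228 -0.2178  0.0972] [-0.11135859 -0.03006179 -1.30183093]
0.09 False 5.6917 [ 0.5235 -0.218   0.0906] [ 0.74169268 -0.50558303  6.0693236 ]
0.085 False 5.9667 [ 0.5236 -0.218   0.0858] [-1.94582408  0.60605402  8.00012834]
0.0835 False 6.2167 [ 0.5236 -0.218   0.0851] [-2.14712963  0.33909021 12.64307913]
```

```bash
python3 - <<'E'
from workcell import robot
from h import *
a=np.radians(78.2);u=np.array([np.cos(a),np.sin(a),0]);p=np.array([.5232,-.2178,.083])
for d,v in((.03,.04),(.075,.05),(.11,.05),(.119,.03)):
    hit=robot.move_l((p+d*u).tolist(),speed=v,f_stop=15)
    s=robot.state();f=np.array(s["contact_force"]);print(d,hit,round(s["time_s"],2),s["position"].round(4),"along",round((s["position"]-p)@u,4),"F",(f-[.19,-.381,.249]).round(2))
    if hit: break
c=robot.camera("wrist");cv2.imwrite("pics/w2.png",c["pixels"][...,::-1])
E
```

```text
0.03 False 7.12 [ 0.5302 -0.1879  0.085 ] along 0.0307 F [-3.68  1.86 17.69]
0.075 False 8.17 [ 0.5397 -0.1437  0.085 ] along 0.0759 F [-4.78  2.39 15.8 ]
0.11 False 9.02 [ 0.5471 -0.1091  0.085 ] along 0.1113 F [-3.07  1.73 15.85]
0.119 False 9.47 [ 0.5484 -0.1033  0.085 ] along 0.1172 F [-3.44 -3.5  18.1 ]
```

View pics/w2.png

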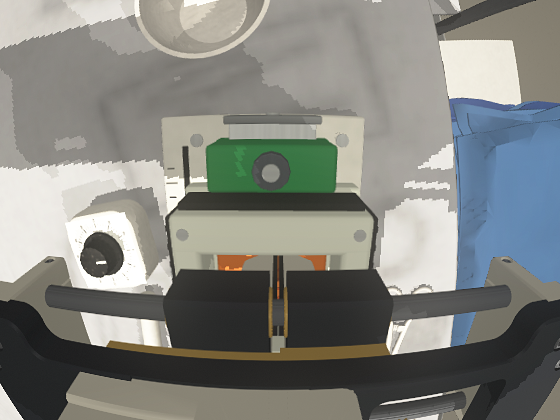

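The green stop's face (row ~192) now seems to meet the head, and the tool is lagging its target with the along-rail force reversed. I'll push a little more to confirm contact.

```bash
python3 - <<'E'
from workcell import robot
from h import *
a=np.radians(78.2);u=np.array([np.cos(a),np.sin(a),0]);p=np.array([.5232,-.2178,.083])
for d in(.121,.124,.127,.13):
    hit=robot.move_l((p+d*u).tolist(),speed=.02,f_stop=12)
    s=robot.state();f=np.array(s["contact_force"])-[.19,-.381,.249];print(d,hit,round(s["time_s"],2),s["position"].round(4),"along",round((s["position"]-p)@u,4),"F",f.round(2),round(f@u,2))
    if hit or f@u<-14: break
c=robot.camera("top");im=c["pixels"];cv2.imwrite("pics/t3.png",cv2.resize(im[150:270,230:390,::-1],None,fx=4,fy=4))
E
```

```text
0.121 False 9.77 [ 0.5484 -0.1032  0.0849] along 0.1174 F [-5.76 -5.79 17.74] -6.85
0.124 False 10.07 [ 0.5485 -0.1029  0.0849] along 0.1177 F [ -6.65 -11.15  20.11] -12.28
0.127 False 10.37 [ 0.5496 -0.1004  0.0849] along 0.1203 F [ -5.25 -12.32  18.77] -13.13
0.13 False 10.67 [ 0.5507 -0.0972  0.0849] along 0.1236 F [ -4.11 -11.8   16.49] -12.39
```

View pics/t3.png

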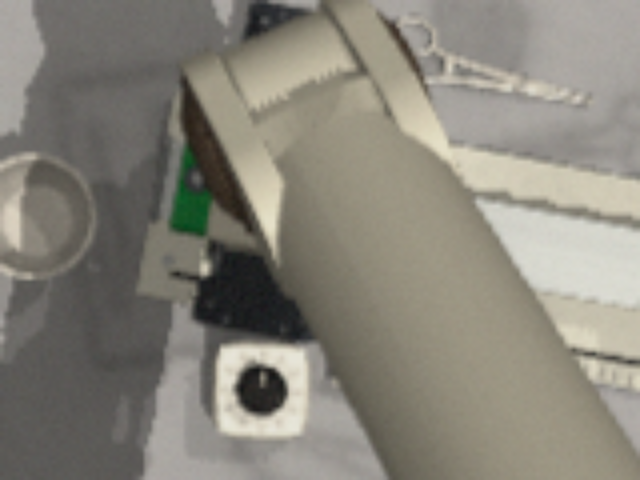

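The arm hides most of the head. The readings suggest friction on the button dragged the head about 117 mm to the stop, and the fingertips have been sliding on the button since. I'll push on to the well wall to be certain.

```bash
python3 - <<'E'
from workcell import robot
from h import *
a=np.radians(78.2);u=np.array([np.cos(a),np.sin(a),0]);p=np.array([.5232,-.2178,.083])
for d in(.132,.134,.136,.138,.140):
    hit=robot.move_l((p+d*u).tolist(),speed=.02,f_stop=12)
    s=robot.state();f=np.array(s["contact_force"])-[.19,-.381,.249];print(d,hit,round(s["time_s"],2),s["position"].round(4),"along",round((s["position"]-p)@u,4),"F",f.round(2),round(f@u,2))
    if hit or f@u<-22: break
c=robot.camera("wrist");cv2.imwrite("pics/w4.png",c["pixels"][...,::-1])
K,T=c["camera_matrix"],c["extrinsics"];R=T[:3,:3];o=-R.T@T[:3,3]
g=blob(c["pixels"],(45,80,40),(85,255,255));x,y,w,h=cv2.boundingRect(g);print(x,y,w,h)
E
```

```text
0.132 False 10.97 [ 0.5507 -0.0972  0.0849] along 0.1237 F [ -5.44 -15.    19.98] -15.8
0.134 False 11.22 [ 0.5507 -0.0971  0.085 ] along 0.1237 F [ -6.6  -18.98  20.51] -19.92
0.136 False 11.47 [ 0.5507 -0.0971  0.085 ] along 0.1238 F [ -7.59 -22.46  23.16] -23.54
204 148 130 57
```

View pics/w4.png

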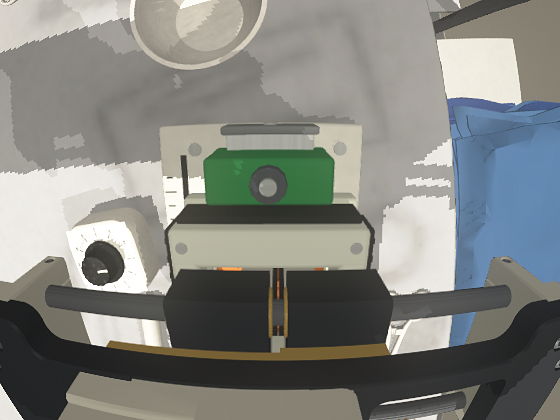

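The head is hard against the stop: the fingertips are at the well wall, not moving with 23 N on them. I'll lift straight up while still leaning lightly forward, so the brake locks with the head on the stop, then back off the wall and clear.

```bash
python3 - <<'E'
from workcell import robot
from h import *
a=np.radians(78.2);u=np.array([np.cos(a),np.sin(a),0]);p=np.array([.5232,-.2178,0])
def go(d,z,v):
    robot.move_l((p+d*u+[0,0,z]).tolist(),speed=v)
    s=robot.state();f=np.array(s["contact_force"])-[.19,-.381,.249];print(d,z,round(s["time_s"],2),s["position"].round(4),"F",f.round(2),round(f@u,2))
go(.130,.085,.03);go(.128,.100,.03);go(.116,.100,.03);go(.116,.2,.1)
q=robot.state()["position"]
robot.move_l([q[0]-.02,q[1]-.15,.3],speed=.2)
try: robot.reach([.3,-.5,.3],[np.pi,0,a])
except robot.Unreachable: print("unreach")
s=robot.state();print(s["time_s"],s["position"])
c=robot.camera("top");im=c["pixels"]
o=blob(im,(5,150,120),(20,255,255),(260,150,400,250)); r=cv2.minAreaRect(o);b=ray(c,r[0],.07)
print(r,b,"moved",(b-[.5192,-.2293,.07])@u,"to green",(np.array([.5576,-.0482,.07])-b)@u)
cv2.imwrite("pics/t5.png",cv2.resize(im[150:270,230:390,::-1],None,fx=4,fy=4))
E
```

```text
0.13 0.085 11.88 [ 0.5506 -0.0972  0.0863] F [ -1.12 -11.33  11.28] -11.32
0.128 0.1 12.53 [ 0.5483 -0.0967  0.0993] F [-2.09 -6.54  0.74] -6.83
0.116 0.1 13.08 [ 0.5469 -0.104   0.1   ] F [-0.6   0.64  0.02] 0.5
0.116 0.2 14.23 [ 0.5464 -0.1043  0.1993] F [-1.01  0.84 -0.81] 0.61
16.5583 [ 0.3019135  -0.49854208  0.30018485]
((305.78802490234375, 199.41600036621094), (21.555696487426758, 24.32842445373535), 10.30484676361084) [ 0.54382746 -0.11488694  0.07      ] moved 0.11703143034672582 to green 0.0680941021487401
```

View pics/t5.png

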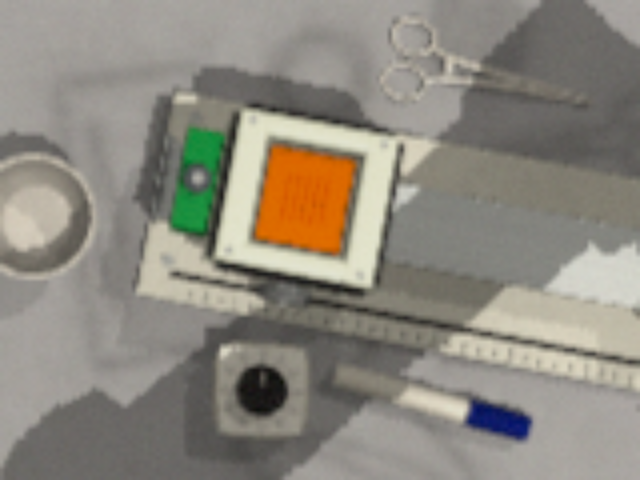

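The head stands against the green stop (68.1 mm from it, button centre at about (306,199) in the full image). The button is up, and the timer, marker, bowl and clamp look undisturbed.

```bash
python3 -c "
from workcell import robot
print(robot.close_job())"
```

```text
the job is handed in; nothing more can be done
None
```

The cutter head is parked against the green stop (68.1 mm measured, 68 mm specified), the button stayed fully pressed all the way and was then released, the arm is clear, and the job was handed in at about 17 s.

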